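# Strip down the leak-test tooling

## Task

The leak-test tooling is standing in a stack on the bench. Take it apart from the top down, one piece at a time, and put each away in its own place: the knobbed pressure pad in the small round dish, the round flanged housing in the large round dish, the square insert in the square tray, and last the long carrier plate lying flat along the two-bar rest, centred across both bars. Leave every piece upright and lying flat, set down rather than dropped or tipped over, and leave the brass coupling and the wrench where they are.

Things in the scene. Friction and masses are not known exactly. Their poses are not given: they have to be found in the camera images.
- pressure_pad: Loose. Bare steel pressure pad: a round disc 36 mm across and 10 mm thick with a plain upright stud 22 mm across on top, 40 mm high in all, about 0.15 kg. At the start it stands on top of either the housing or the square insert. Origin at the centre of its underside, z up along the stud.
- housing: Loose. Dark grey round metal housing: a flange 58 mm across and 10 mm thick with a hub 40 mm across above it, flat top, 36 mm high in all, about 0.16 kg. At the start it stands flange down on one half of the carrier plate. Origin at the centre of its underside, z up.
- insert: Loose. White plastic square block, 50 x 50 mm and 36 mm high, about 0.13 kg. At the start it stands on the other half of the carrier plate, about 80 mm from the housing between centres, its sides within about 8 degrees of the plate's. Origin at the centre of its underside, x and y along its sides, z up.
- carrier_plate: Loose. Plain aluminium plate 150 mm long (its x), 60 mm wide (its y) and 14 mm thick, about 0.34 kg, lying flat on the bench at the bottom of the stack. Origin at the centre of its underside, z up.
- small_dish: The place of the pressure pad: the smaller of two grey round dishes, 68 mm across outside, 60 mm inside, rim 13 mm high, flat floor 5 mm above its underside. Fixed to the bench; origin at the centre of its underside, z up.
- large_dish: The place of the housing: the larger of two grey round dishes, 92 mm across outside, 84 mm inside, rim 13 mm high, flat floor 5 mm above its underside. Fixed to the bench; origin at the centre of its underside, z up.
- square_tray: The place of the insert: a grey square tray, 78 x 78 mm outside, 70 x 70 mm inside, rim 13 mm high, flat floor 4 mm above its underside. Fixed to the bench; origin at the centre of its underside, z up.
- rest: The place of the carrier plate: a grey foot 130 mm long (x) by 70 mm wide (y) and 5 mm thick with two raised bars on it, each 14 mm thick and running the full width along y, at x = +50 and -50 mm, tops 20 mm above the bench. The plate lies on both bars, its length along x (either way round), centred. Fixed to the bench; origin at the centre of its underside, z up.
- coupling: Bystander, loose: a small brass hose coupling standing upright, 26 mm across at the foot and 34 mm high. Not to be moved. Origin at the centre of its underside.
- wrench: Bystander, loose: a steel wrench 150 mm long lying flat on the bench beyond the stack. Not to be moved. It lies along its x.

How it is judged:
On the way, in this order (a step that is already met when the one before it is completed fails the run):
1. the pressure pad is in the small dish (horizontal distance between pressure_pad and small_dish below 0.013 m and z of pressure_pad in the frame of small_dish below 0.009 m and angle between pressure_pad's own z axis and vertical below 0.12 rad), for 0.2 s.
2. the housing and the insert, in either order, are in their dish and tray (horizontal distance between housing and large_dish below 0.014 m and z of housing in the frame of large_dish below 0.009 m and angle between each of housing, insert's own z axis and vertical below 0.12 rad and horizontal distance between insert and square_tray below 0.016 m and z of insert in the frame of square_tray below 0.0085 m), for 0.2 s.
3. the carrier plate lies on the rest (horizontal distance between carrier_plate and rest below 0.015 m and angle between the x axis of carrier_plate and the x axis of rest, either way round below 0.21 rad and z of carrier_plate in the frame of rest between 0.016 and 0.024 m and angle between carrier_plate's own z axis and vertical below 0.08 rad), for 0.2 s.
At the end, for the whole second after the job is handed in: The pressure pad stands upright on the floor of the small dish (within 13 mm of its centre), the housing in the large dish (14 mm), the insert in the square tray (16 mm); the carrier plate lies flat on both bars of the rest, within 15 mm of its centre and 12 degrees of its length; all at rest (all of step 1 and all of step 2 and all of step 3 and linear speed of each of pressure_pad, housing, insert, carrier_plate below 0.02 m/s); the robot touches nothing.
It fails at once if the brass coupling is moved by more than 20 mm (distance of coupling from where it was at the start of the episode above 0.02 m).
It fails at once if the wrench is moved by more than 20 mm (distance of wrench from where it was at the start of the episode above 0.02 m).
It fails at once if a piece of the stack is tipped over (more than 40 degrees) (angle between any of pressure_pad, housing, insert, carrier_plate's own z axis and vertical above 0.7 rad).
It fails at once if a piece is dropped into its place (faster than 0.7 m/s just above it, a fall of about 25 mm) ((linear speed of pressure_pad above 0.7 m/s and horizontal distance between pressure_pad and small_dish below 0.05 m and z of pressure_pad in the frame of small_dish below 0.04 m) or (linear speed of housing above 0.7 m/s and horizontal distance between housing and large_dish below 0.05 m and z of housing in the frame of large_dish below 0.04 m) or (linear speed of insert above 0.7 m/s and horizontal distance between insert and square_tray below 0.05 m and z of insert in the frame of square_tray below 0.04 m) or (linear speed of carrier_plate above 0.7 m/s and horizontal distance between carrier_plate and rest below 0.05 m and z of carrier_plate in the frame of rest below 0.04 m)).
It also fails if it takes over 101 s, if anything falls off the work surface, if the arm or the gripper's body presses on something with over 40 N, if the wrist force passes 120 N, or if a joint passes its speed limit or range.

## Robot

A 7-joint arm with a two-finger parallel gripper is mounted at the origin on the work surface. World frame = base frame: x ahead of the robot, y to its left, z up, the work surface at z = 0. Lengths are in m, angles in rad, forces in N, time in s.
With the tool pointing down it reaches from about 0.4 to 0.85 m from the base axis. Payload 4.5 kg.
Tool frame: the origin (TCP) lies where the fingers leave the gripper's body, on its centre line; the fingertips stand 64 mm ahead of it and the grasp point (between the pads) lies 45 mm ahead of it; z points along the fingers, y is the line along which they close (so a half turn about z gives the same grasp; the last joint's range is limited). The gripper opens to 88 mm and grips with 3 to 60 N. Pads are 18 mm wide; open, the fingers measure 123 mm over their backs; the gripper's body (75 mm by 187 mm) begins 45 mm behind the grasp point.
Start: joints at [-1.246, 0.689, -0.195, 1.565, 0.157, 0.902, -0.215], TCP at [0.179, 0.599, 0.303] pointing down, gripper open.
Joint ranges: [-3.01, 3.01], [-0.46, 2.08], [-1.47, 1.51], [0.13, 2.56], [-1, 4.14], [0.04, 2.09], [-2.66, 2.66]. Speed limits (rad/s): [2.57, 2.57, 3.14, 3.14, 3.14, 3.14, 3.14].

## Interface

Orientations are given as a unit quaternion [x, y, z, w].
In Python, from plant import r gives the robot as it stands.
- The arm moves only by the tool play_rows, never from a script. Its arguments are lists of equal length, an entry for each row: "translation": the shift along the tool's x, y, z in m, a list of three; "delta_rot": the turn, a rotation vector about the tool's x, y, z in degrees, a list of three; "grip": the opening, from -1 (shut) to 1 (fully open). In form: {"translation": [[x, y, z], ...], "delta_rot": [[rx, ry, rz], ...], "grip": [grip, ...]}. A call has 1 to 20 rows; each row shifts and turns the commanded pose from where the row before left it, along the tool's axes as they then stand; what a row does not reach is not made up. A row lasts 1/8 s, in which the tool goes at most 62.5 mm and 10.7 degrees, less where a joint would pass 70% of its speed; a pose out of reach is approached as far as the arm can. A call with a gripper value outside its range is refused whole. The fingers move at their own pace and stop on an object; "squeeze" is the grip in N (left out, the last holds). Time passes only in rows, so rows that do not move let the fingers close. It gives the time, the measured TCP pose, the force, the opening and the grip force at its end, in the units of the state.
- r.get_state(): the state, without advancing time (a new reading comes with each control period).
- r.snapshot(name): name is "scene" or "top" or "wrist"; returns the picture (400x640x3 uint8, blue, green, red); there is no depth.
- r.get_calibration(name): a dict with "intrinsics" (3x3 intrinsics, pixels), "eye" and "rotation" of the camera in the world. Camera axes: x right, y up, looking along -z (the intrinsics and any distortion apply to the point x, -y, -z); pixel columns grow to the right and rows downward; lengths in m; the calibration is good to about 2 mm. The wrist camera is an equidistant fisheye: a pixel r from the principal point sees the ray r / f radians off the axis. A picture is of the moment at which its call begins: read the wrist's pose just before it. get_calibration takes no time and is no camera call; for the wrist camera it gives the pose at the moment of the call.
- r.finish_job(): hands the job in; it is judged then, once.
Trained networks look in the newest picture that a camera, given by its name, has taken for a name from the list of things; names that differ only in an ending like _2 or _b are one class to them, and where a whole thing is asked for, a point or a joint stands for the part that bears it (a point fixed in the world has none). Each returns a list of dicts, best first, with "confidence" (0 to 1); they miss things now and then, are a little off and sometimes report something else, mostly with a low value. They report only what shows in the picture. A call takes as long as a camera call.
- r.look_for(camera, target): "point" ([x, y, z] in m, in world coordinates, good to about 4 mm: the middle of the surface that is visible of it).
- r.silhouettes(camera, target): "pixels" (400x640 bool, what is visible of it).
The state is a dict: "clock": time; "q": joint angles; "qd": joint speeds; "joint_torque": joint torques, N m; "tool_pos": TCP position; "eef_rot": TCP orientation; "contact_force": force on the tool from outside, world axes, zero at the start; "moment": the same for the moment, N m; "opening": opening from 0.0 (shut) to 1.0 (fully open); "finger_force": force on a finger pad.
Only numpy, scipy, OpenCV 4.12 (cv2) and the standard library are available. Lean on these libraries where they do the work, as an engineer would, in place of code of your own. Each camera call takes 0.05 s, during which the arm holds its last target. There are 200 camera calls.

## Working session

There is one attempt and no reset: what is moved stays moved. The work goes in short steps, Python scripts to look and compute and a tool call to move; the robot and the scene stay as the last step left them, time stands still between calls to the robot, and variables do not carry over. Pictures are saved under pics/ and viewed, at most 14 in all, crops included, and the job is handed in when it is done.

Besides the shell and the picture viewer there is one more tool, called after "Emit:" by a JSON object that holds its "fn" and its "kwargs". play_rows: Moves the arm, as the interface text tells. Its arguments: {"type":"object","properties":{"translation":{"type":"array","items":{"type":"array","items":{"type":"number"}}},"delta_rot":{"type":"array","items":{"type":"array","items":{"type":"number"}}},"grip":{"type":"array","items":{"type":"number"}},"squeeze":{"type":"number"}},"required":["translation","delta_rot","grip"]}

```bash
ls; mkdir -p pics
python3 - <<'E'
from plant import r
import cv2,numpy as np
s=r.get_state();print(s)
for n in("scene","top"):
    cv2.imwrite(f"pics/{n}0.png",r.snapshot(n));c=r.get_calibration(n);print(n,c)
    for t in["pressure_pad","housing","insert","carrier_plate","small_dish","large_dish","square_tray","rest","coupling","wrench"]:
        print(t,[(np.round(d["point"],4).tolist(),round(d["confidence"],2)) for d in r.look_for(n,t)][:3])
E
```

```text
pics
{'clock': 0.0, 'q': array([-1.24622374,  0.68999717, -0.19451188,  1.56634657,  0.15729409,
        0.90249102, -0.21506669]), 'qd': array([ 0.00096487, -0.00041516,  0.00022144, -0.00055952,  0.00091657,
       -0.00072977,  0.00174958]), 'joint_torque': array([ 4.20690312e-04, -5.27565837e+01, -1.26712661e+00, -1.53427666e+01,
       -5.27697417e-02,  6.49065987e-03,  1.58971320e-04]), 'tool_pos': array([0.17907374, 0.598257  , 0.30190096]), 'eef_rot': array([ 1.44818819e-01,  9.89457757e-01, -9.22923081e-04, -6.99793860e-05]), 'contact_force': array([-0.45700428,  0.13956261, -0.20966201]), 'moment': array([-0.0465788 , -0.04876109,  0.00513301]), 'finger_force': 0.0, 'opening': 1.002744671690875}
scene {'intrinsics': array([[417.47370954,   0.        , 317.77715445],
       [  0.        , 417.47370954, 200.29211134],
       [  0.        ,   0.        ,   1.        ]]), 'eye': array([ 0.9574692 , -0.37335579,  0.84799738]), 'rotation': array([0.27574902, 0.1104021 , 0.37204902, 0.87940513])}
pressure_pad [([0.5167, -0.0528, 0.0697], 0.5)]
housing [([0.6033, -0.052, 0.0362], 0
[... 486 characters left out ...]
     , 381.79803998, 199.74525963],
       [  0.        ,   0.        ,   1.        ]]), 'eye': array([ 0.41290222, -0.01461622,  1.01261295]), 'rotation': array([ 0.05779567, -0.04780793, -0.69944189,  0.71074265])}
pressure_pad [([0.5089, -0.0464, 0.0584], 0.74), ([0.6016, -0.2639, 0.0079], 0.22)]
housing [([0.5906, -0.0476, 0.048], 0.59)]
insert [([0.5099, -0.0412, 0.05], 0.7)]
carrier_plate [([0.5578, -0.0439, 0.0154], 0.79)]
small_dish [([0.4018, 0.3462, 0.0017], 0.6)]
large_dish [([0.4403, -0.3404, 0.0047], 0.92)]
square_tray [([0.6255, 0.2712, -0.0004], 0.89)]
rest [([0.6023, -0.2621, 0.0071], 0.97)]
coupling [([0.3739, -0.1934, 0.0211], 0.57)]
wrench [([0.7315, -0.0326, 0.01], 0.63)]
```

View pics/top0.png

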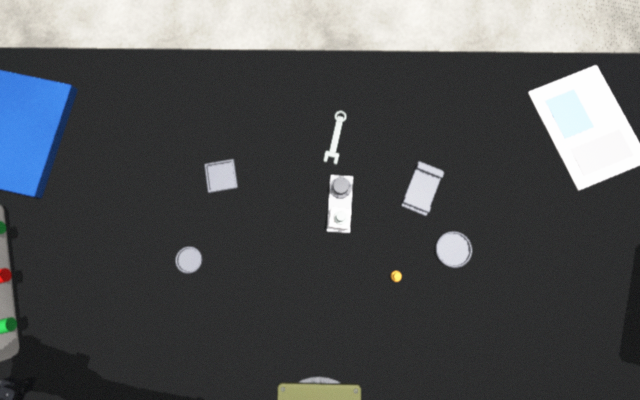

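View pics/scene0.png

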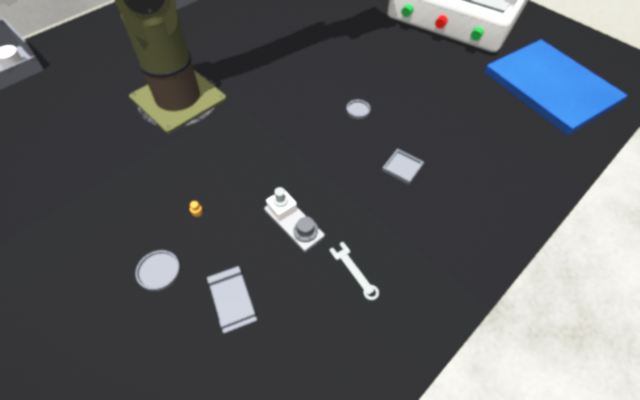

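```bash
cat > h.py <<'E'
from plant import r
import cv2, numpy as np
from scipy.spatial.transform import Rotation as R
from scipy.optimize import minimize
S=4
def cyl(d,z0,z1):
    a=np.linspace(0,2*np.pi,32,endpoint=False)
    return np.array([[d/2*np.cos(t),d/2*np.sin(t),z] for t in a for z in(z0,z1)])/1000
def box(lx,ly,z0,z1,cx=0):
    return np.array([[cx+i*lx/2,j*ly/2,z] for i in(-1,1) for j in(-1,1) for z in(z0,z1)])/1000
M=dict(pressure_pad=[cyl(36,0,10),cyl(22,10,40)],housing=[cyl(58,0,10),cyl(40,10,36)],insert=[box(50,50,0,36)],
 carrier_plate=[box(150,60,0,14)],small_dish=[cyl(68,0,13)],large_dish=[cyl(92,0,13)],square_tray=[box(78,78,0,13)],
 rest=[box(130,70,0,5),box(14,70,5,20,50),box(14,70,5,20,-50)],coupling=[cyl(26,0,34)])
def proj(p,c,fish):
    q=R.from_quat(c["rotation"]).inv().apply(p-c["eye"])*[1,-1,-1]
    K=c["intrinsics"]
    if fish:
        rr=np.hypot(q[:,0],q[:,1]);th=np.arctan2(rr,q[:,2]);u=q[:,:2]/np.maximum(rr,1e-9)[:,None]*th[:,None]
    else: u=q[:,:2]/q[:,2:]
    return u*[K[0,0],K[1,1]]+[K[0,2],K[1,2]]
def render(n,pose,z,c,fish):
    m=np.zeros((400*S,640*S),np.uint8)
    Rz=R.from_euler("z",pose[2])
    for part in M[n]:
        u=proj(Rz.apply(part)+[pose[0],pose[1],z],c,fish)
        cv2.fillConvexPoly(m,cv2.convexHull(np.round((u+.5)*S).astype(np.int32)),1)
    return m>0
def mask(cam,n):
    d=r.silhouettes(cam,n)
    if not d: return None
    return d[0]["pixels"],d[0]["confidence"]
def fit(cam,n,x0,z,yaw0=0,occ=(),c=None,pix=None,snap=False):
    """fit x,y,yaw of model n to the silhouette; occ = names whose pixels are ignored"""
    if snap: r.snapshot(cam)
    c=c or r.get_calibration(cam); fish=cam=="wrist"
    m=mask(cam,n) if pix is None else (pix,1)
    if m is None: print(n,"none");return None
    up=lambda a:cv2.resize(a.astype(np.float32),(640*S,400*S),interpolation=cv2.INTER_LINEAR)>.5
    t=up(m[0]); ig=np.zeros_like(t)
    for o in occ:
        k=mask(cam,o)
        if k is not None: ig|=up(k[0])
    ig&=~t
    rd=any(k in n for k in("pad","housing","dish","coupling"))
    def cost(p):
        q=[p[0],p[1],0 if rd else p[2]/10.]
        a=render(n,q,z,c,fish)&~ig
        return 1-(a&t).sum()/max(1,(a|t).sum())
    best=None
    for y in ([0] if rd else yaw0 if isinstance(yaw0,(list,tuple)) else [yaw0]):
        s=np.array([[0,0,0],[.012,0,0],[0,.012,0]]+([] if rd else [[0,0,2.]]))
        p0=np.array([x0[0],x0[1],y*10.])
        f=(lambda v:cost([*v,0])) if rd else cost
        k=2 if rd else 3
        o=minimize(f,p0[:k],method="Nelder-Mead",options=dict(initial_simplex=(p0+s)[:,:k],xatol=1e-4,fatol=1e-4,maxfev=160))
        if best is None or o.fun<best.fun: best=o
    p=best.x
    print(cam,n,"xy",np.round(p[:2],4),"yaw deg",None if rd else round(np.degrees(p[2]/10),1),"iou",round(1-best.fun,3),"conf",round(m[1],2))
    return p
def tool():
    s=r.get_state();Rt=R.from_quat(s["eef_rot"]).as_matrix()
    return s["tool_pos"],Rt,s
def go(tx,ty,tz,head):
    """target grasp-point position and heading (deg) of closing axis -> tool-frame shift and turn"""
    p,Rt,s=tool()
    yh=np.degrees(np.arctan2(Rt[1,1],Rt[0,1]))
    d=(head-yh+90)%180-90
    target=np.array([tx,ty,tz+.045])
    print("clock",round(s["clock"],2),"tcp",np.round(p,4),"head",round(yh,2),"tilt",np.round(Rt[:2,2],4),"q7",round(s["q"][6],2))
    print(" world delta",np.round(target-p,4),"tool delta",np.round(Rt.T@(target-p),4),"tool rz",round(-d,2),
      "delta after turn",np.round((Rt@R.from_euler("z",-d,degrees=True).as_matrix()).T@(target-p),4))
E
python3 - <<'E'
from h import *
for cam in("top","scene"):
    r.snapshot(cam)
    for n,x,y in(("small_dish",[.402,.346],0),("large_dish",[.44,-.343],0),("square_tray",[.625,.273],0.1),("rest",[.602,-.266],[-.5,.5])):
        fit(cam,n,x,0,y)
    fit(cam,"pressure_pad",[.51,-.05],.05)
    fit(cam,"housing",[.595,-.05],.014,occ=["insert","pressure_pad"])
    fit(cam,"insert",[.51,-.045],.014,.0,occ=["pressure_pad"])
    fit(cam,"carrier_plate",[.556,-.047],0,0.,occ=["pressure_pad","insert","housing"])
E
```

```text
top small_dish xy [0.402  0.3442] yaw deg None iou 0.938 conf 0.91
top large_dish xy [ 0.4414 -0.3432] yaw deg None iou 0.966 conf 0.74
top square_tray xy [0.6263 0.2735] yaw deg 11.3 iou 0.961 conf 0.56
top rest xy [ 0.6024 -0.2672] yaw deg -21.5 iou 0.961 conf 0.79
top pressure_pad xy [ 0.5117 -0.0459] yaw deg None iou 0.77 conf 0.65
top housing xy [ 0.5989 -0.0474] yaw deg None iou 0.902 conf 0.67
top insert xy [ 0.5147 -0.0463] yaw deg -5.9 iou 0.892 conf 0.46
top carrier_plate xy [ 0.5574 -0.0469] yaw deg -3.2 iou 0.775 conf 0.77
scene small_dish xy [0.4007 0.3434] yaw deg None iou 0.916 conf 0.89
scene large_dish xy [ 0.4375 -0.3426] yaw deg None iou 0.944 conf 0.91
scene square_tray xy [0.6242 0.2718] yaw deg 11.2 iou 0.955 conf 0.78
scene rest xy [ 0.5993 -0.2677] yaw deg -22.1 iou 0.966 conf 0.68
scene pressure_pad xy [ 0.5113 -0.048 ] yaw deg None iou 0.899 conf 0.68
scene housing xy [ 0.5941 -0.0467] yaw deg None iou 0.888 conf 0.96
scene insert xy [ 0.512  -0.0476] yaw deg -3.9 iou 0.941 conf 0.78
scene carrier_plate xy [ 0.5523 -0.0467] yaw deg -4.3 iou 0.812 conf 0.55
```

```bash
python3 -c "
from h import *
go(.5115,-.047,.16,86)"
```

```text
clock 2.6 tcp [0.1792 0.5988 0.3027] head 73.34 tilt [0. 0.] q7 -0.22
 world delta [ 0.3323 -0.6458 -0.0977] tool delta [-0.5035 -0.5234  0.0977] tool rz -12.66 delta after turn [-0.3766 -0.621   0.0977]
```

Emit:
{"fn": "play_rows", "kwargs": {"translation": [[0, 0, 0], [0, 0, 0], [-0.0209, -0.0345, 0.0054], [-0.0209, -0.0345, 0.0054], [-0.0209, -0.0345, 0.0054], [-0.0209, -0.0345, 0.0054], [-0.0209, -0.0345, 0.0054], [-0.0209, -0.0345, 0.0054], [-0.0209, -0.0345, 0.0054], [-0.0209, -0.0345, 0.0054], [-0.0209, -0.0345, 0.0054], [-0.0209, -0.0345, 0.0054], [-0.0209, -0.0345, 0.0054], [-0.0209, -0.0345, 0.0054], [-0.0209, -0.0345, 0.0054], [-0.0209, -0.0345, 0.0054], [-0.0209, -0.0345, 0.0054], [-0.0209, -0.0345, 0.0054], [-0.0209, -0.0345, 0.0054], [-0.0209, -0.0345, 0.0054]], "delta_rot": [[0, 0, -6.3], [0, 0, -6.3], [0, 0, 0], [0, 0, 0], [0, 0, 0], [0, 0, 0], [0, 0, 0], [0, 0, 0], [0, 0, 0], [0, 0, 0], [0, 0, 0], [0, 0, 0], [0, 0, 0], [0, 0, 0], [0, 0, 0], [0, 0, 0], [0, 0, 0], [0, 0, 0], [0, 0, 0], [0, 0, 0]], "grip": [1, 1, 1, 1, 1, 1, 1, 1, 1, 1, 1, 1, 1, 1, 1, 1, 1, 1, 1, 1], "squeeze": 30}}

```text
clock: 5.1
tool_pos: [0.5113, -0.0485, 0.2055]
eef_rot: [0.036, 0.999, 0.0, 0.0]
contact_force: [0.8, -0.2, -1.3]
opening: 1.0
finger_force: 0.0
```

Emit:
{"fn": "play_rows", "kwargs": {"translation": [[0, 0, 0], [0, 0, 0]], "delta_rot": [[0, 0, 0], [0, 0, 0]], "grip": [1, 1]}}

```text
clock: 5.35
tool_pos: [0.5103, -0.0467, 0.2055]
eef_rot: [0.035, 0.999, 0.0, -0.0]
contact_force: [0.2, 0.5, 0.3]
opening: 0.997
finger_force: 0.0
```

```bash
python3 -c "
from h import *
go(.5115,-.047,.084,86)
cv2.imwrite('pics/w1.png',r.snapshot('wrist'))
print(r.get_calibration('wrist'))
fit('wrist','pressure_pad',[.5115,-.047],.05)
fit('wrist','housing',[.5965,-.047],.014,occ=['pressure_pad','insert'])
fit('wrist','insert',[.5132,-.047],.014,-.08,occ=['pressure_pad'])
fit('wrist','carrier_plate',[.555,-.047],0,-.06,occ=['pressure_pad','insert','housing'])
"
```

```text
clock 5.35 tcp [ 0.5103 -0.0467  0.2055] head 85.96 tilt [0.     0.0008] q7 1.04
 world delta [ 0.0012 -0.0003 -0.0765] tool delta [-0.0012 -0.0003  0.0765] tool rz -0.04 delta after turn [-0.0012 -0.0003  0.0765]
{'intrinsics': array([[309.70691629,   0.        , 320.72947869],
       [  0.        , 309.70691629, 196.91063164],
       [  0.        ,   0.        ,   1.        ]]), 'eye': array([ 0.42775733, -0.0410727 ,  0.2876169 ]), 'rotation': array([-0.11592873, -0.10883976,  0.67365717,  0.72173434])}
wrist pressure_pad xy [ 0.5121 -0.0473] yaw deg None iou 0.963 conf 0.92
wrist housing xy [ 0.5949 -0.0467] yaw deg None iou 0.95 conf 0.7
wrist insert xy [ 0.5127 -0.046 ] yaw deg -6.1 iou 0.948 conf 0.89
wrist carrier_plate xy [ 0.5549 -0.0473] yaw deg -1.9 iou 0.87 conf 0.66
```

View pics/w1.png

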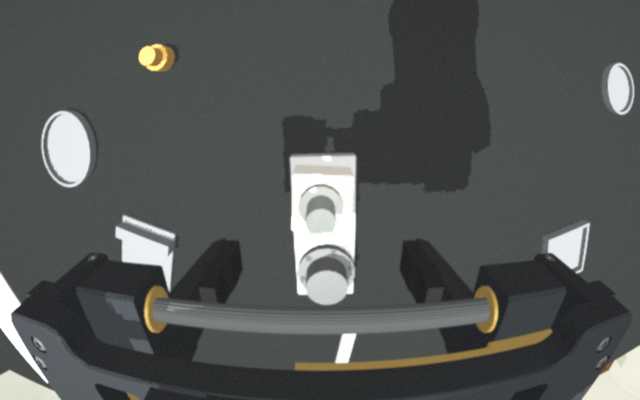

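The wrist view shows the pad at (320,205) on the white insert, the housing at (325,280), and both fingers clear of them. The fits from all three cameras agree.

Emit:
{"fn": "play_rows", "kwargs": {"translation": [[-0.0015, 0, 0.02], [0, 0, 0.02], [0, 0, 0.02], [0, 0, 0.016], [0, 0, 0], [0, 0, 0], [0, 0, 0], [0, 0, 0], [0, 0, 0], [0, 0, 0], [0, 0, -0.01], [0, 0, -0.03], [0, 0, -0.04], [0, 0, 0]], "delta_rot": [[0, 0, 0], [0, 0, 0], [0, 0, 0], [0, 0, 0], [0, 0, 0], [0, 0, 0], [0, 0, 0], [0, 0, 0], [0, 0, 0], [0, 0, 0], [0, 0, 0], [0, 0, 0], [0, 0, 0], [0, 0, 0]], "grip": [1, 1, 1, 1, 1, -1, -1, -1, -1, -1, -1, -1, -1, -1], "squeeze": 30}}

```text
clock: 7.65
tool_pos: [0.5135, -0.0474, 0.2124]
eef_rot: [0.036, 0.999, 0.0, 0.003]
contact_force: [0.5, 0.6, 0.1]
opening: 0.01
finger_force: 0.0
```

```bash
python3 -c "
from h import *
go(.4014,.3438,.10,86)
z=r.get_state()['tool_pos'][2]-.045-.034
fit('wrist','pressure_pad',[.5115,-.047],z,snap=True)
"
```

```text
clock 7.65 tcp [ 0.5135 -0.0474  0.2124] head 85.91 tilt [0.0059 0.0003] q7 1.04
 world delta [-0.1121  0.3912 -0.0674] tool delta [0.1401 0.3822 0.0668] tool rz -0.09 delta after turn [0.1395 0.3824 0.0668]
wrist pressure_pad xy [ 0.5115 -0.047 ] yaw deg None iou 0.0 conf 0.71
```

```bash
python3 -c "
from h import *
cv2.imwrite('pics/w2.png',r.snapshot('wrist'))
fit('wrist','pressure_pad',[.512,-.047],.05)
r.snapshot('scene');fit('scene','pressure_pad',[.512,-.047],.05)
"
```

```text
wrist pressure_pad xy [ 0.5108 -0.0476] yaw deg None iou 0.957 conf 0.65
scene pressure_pad xy [ 0.5104 -0.0489] yaw deg None iou 0.821 conf 0.69
```

View pics/w2.png

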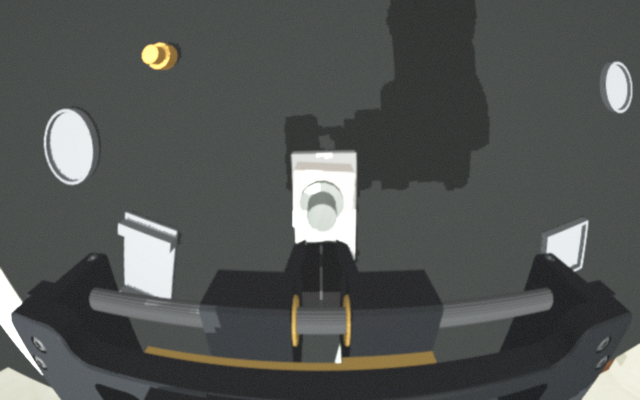

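The pad is still upright on the insert at (320,210), and the fingers shut empty. I'll retry and check the grip before lifting.

Emit:
{"fn": "play_rows", "kwargs": {"translation": [[0, 0, 0], [0, 0, 0], [0, 0, 0], [0, 0, 0], [0, 0, 0], [0, 0, 0], [0, 0, 0], [0, 0, 0]], "delta_rot": [[0, 0, 0], [0, 0, 0], [0, 0, 0], [0, 0, 0], [0, 0, 0], [0, 0, 0], [0, 0, 0], [0, 0, 0]], "grip": [1, 1, 1, 1, 1, 1, 1, 1]}}

```text
clock: 8.95
tool_pos: [0.512, -0.0474, 0.2095]
eef_rot: [0.035, 0.999, 0.0, -0.0]
contact_force: [-0.4, -0.0, -0.3]
opening: 0.892
finger_force: 0.0
```

```bash
python3 -c "
from h import *
go(.512,-.047,.080,86)
"
```

```text
clock 8.95 tcp [ 0.512  -0.0474  0.2095] head 85.94 tilt [-0.      0.0001] q7 1.04
 world delta [ 0.      0.0004 -0.0845] tool delta [-0.      0.0004  0.0845] tool rz -0.06 delta after turn [-0.      0.0004  0.0845]
```

Emit:
{"fn": "play_rows", "kwargs": {"translation": [[0, 0, 0.025], [0, 0, 0.03], [0, 0, 0.02], [0, 0, 0.0075], [0, 0, 0], [0, 0, 0], [0, 0, 0], [0, 0, 0], [0, 0, 0], [0, 0, 0], [0, 0, 0], [0, 0, 0], [0, 0, 0], [0, 0, 0], [0, 0, 0], [0, 0, 0]], "delta_rot": [[0, 0, 0], [0, 0, 0], [0, 0, 0], [0, 0, 0], [0, 0, 0], [0, 0, 0], [0, 0, 0], [0, 0, 0], [0, 0, 0], [0, 0, 0], [0, 0, 0], [0, 0, 0], [0, 0, 0], [0, 0, 0], [0, 0, 0], [0, 0, 0]], "grip": [1, 1, 1, 1, -1, -1, -1, -1, -1, -1, -1, -1, -1, -1, -1, -1], "squeeze": 40}}

```text
clock: 10.95
tool_pos: [0.512, -0.0474, 0.127]
eef_rot: [0.035, 0.999, 0.0, -0.0]
contact_force: [0.6, 0.6, 0.8]
opening: 0.226
finger_force: 40.0
```

Emit:
{"fn": "play_rows", "kwargs": {"translation": [[0, 0, -0.004], [0, 0, -0.008], [0, 0, -0.015], [0, 0, -0.025], [0, 0, -0.02], [0, 0, 0], [0, 0, 0]], "delta_rot": [[0, 0, 0], [0, 0, 0], [0, 0, 0], [0, 0, 0], [0, 0, 0], [0, 0, 0], [0, 0, 0]], "grip": [-1, -1, -1, -1, -1, -1, -1]}}

```text
clock: 11.82
tool_pos: [0.5117, -0.0476, 0.1989]
eef_rot: [0.036, 0.999, -0.0, -0.0]
contact_force: [-0.3, 0.4, -1.6]
opening: 0.233
finger_force: 40.0
```

```bash
python3 -c "
from h import *
z=r.get_state()['tool_pos'][2]-.045-.032
cv2.imwrite('pics/w3.png',r.snapshot('wrist'))
fit('wrist','pressure_pad',[.5115,-.047],z)
fit('wrist','pressure_pad',[.5115,-.047],.05)
go(.4014,.3438,.10,86)
"
```

```text
wrist pressure_pad xy [ 0.5115 -0.0481] yaw deg None iou 0.824 conf 0.85
wrist pressure_pad xy [ 0.5411 -0.0505] yaw deg None iou 0.532 conf 0.85
clock 11.97 tcp [ 0.5115 -0.0474  0.1983] head 85.95 tilt [-0.0015  0.    ] q7 1.02
 world delta [-0.1101  0.3912 -0.0533] tool delta [0.1374 0.3825 0.0535] tool rz -0.05 delta after turn [0.137  0.3826 0.0535]
```

View pics/w3.png

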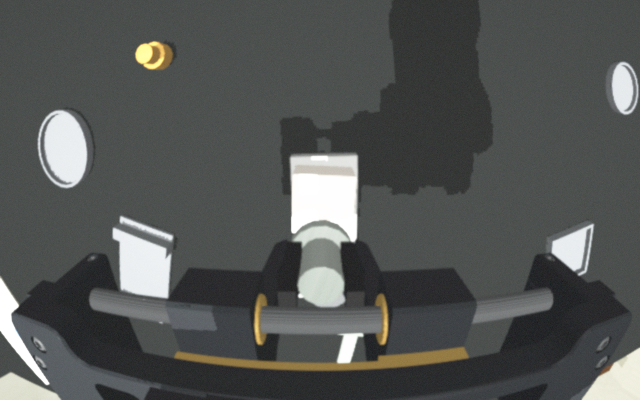

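The pad is held upright between the fingers at (322,260). Next I'll carry it to the small dish.

Emit:
{"fn": "play_rows", "kwargs": {"translation": [[0.006, 0.016, 0], [0.0114, 0.0319, 0], [0.0114, 0.0319, 0], [0.0114, 0.0319, 0], [0.0114, 0.0319, 0], [0.0114, 0.0319, 0], [0.0114, 0.0319, 0], [0.0114, 0.0319, 0], [0.0114, 0.0319, 0], [0.0114, 0.0319, 0], [0.0114, 0.0319, 0.01], [0.0114, 0.0319, 0.01], [0.006, 0.016, 0.01], [0, 0, 0], [0, 0, 0], [0, 0, 0]], "delta_rot": [[0, 0, 0], [0, 0, 0], [0, 0, 0], [0, 0, 0], [0, 0, 0], [0, 0, 0], [0, 0, 0], [0, 0, 0], [0, 0, 0], [0, 0, 0], [0, 0, 0], [0, 0, 0], [0, 0, 0], [0, 0, 0], [0, 0, 0], [0, 0, 0]], "grip": [-1, -1, -1, -1, -1, -1, -1, -1, -1, -1, -1, -1, -1, -1, -1, -1]}}

```text
clock: 13.98
tool_pos: [0.4028, 0.3427, 0.1693]
eef_rot: [0.037, 0.999, -0.0, 0.0]
contact_force: [-0.1, -0.1, -1.3]
opening: 0.231
finger_force: 40.0
```

```bash
python3 -c "
from h import *
p=r.get_state()['tool_pos']
fit('wrist','pressure_pad',p[:2],p[2]-.077,snap=True)
fit('wrist','small_dish',[.4014,.3438],0,occ=['pressure_pad'])
go(.4014,.3438,.037,86)
"
```

```text
wrist pressure_pad xy [0.403  0.3422] yaw deg None iou 0.811 conf 0.58
wrist small_dish xy [0.4004 0.3456] yaw deg None iou 0.977 conf 0.92
clock 14.18 tcp [0.4024 0.3437 0.1693] head 85.87 tilt [0.0003 0.    ] q7 0.36
 world delta [-0.001   0.0001 -0.0873] tool delta [0.0011 0.     0.0873] tool rz -0.13 delta after turn [0.0011 0.     0.0873]
```

Emit:
{"fn": "play_rows", "kwargs": {"translation": [[0.0015, 0.0005, 0.02], [0, 0, 0.03], [0, 0, 0.02], [0, 0, 0.01], [0, 0, 0.004], [0, 0, 0.003], [0, 0, 0], [0, 0, 0]], "delta_rot": [[0, 0, 0], [0, 0, 0], [0, 0, 0], [0, 0, 0], [0, 0, 0], [0, 0, 0], [0, 0, 0], [0, 0, 0]], "grip": [-1, -1, -1, -1, -1, -1, -1, -1]}}

```text
clock: 15.18
tool_pos: [0.4008, 0.3451, 0.0825]
eef_rot: [0.035, 0.999, 0.0, 0.0]
contact_force: [0.2, 0.2, -1.3]
opening: 0.229
finger_force: 40.0
```

Emit:
{"fn": "play_rows", "kwargs": {"translation": [[0, 0, 0.001], [0, 0, 0.001]], "delta_rot": [[0, 0, 0], [0, 0, 0]], "grip": [-1, -1]}}

```text
clock: 15.42
tool_pos: [0.4008, 0.345, 0.0818]
eef_rot: [0.035, 0.999, 0.0, 0.001]
contact_force: [-3.5, -2.3, 24.4]
opening: 0.226
finger_force: 40.0
```

Contact. Next I release and lift.

Emit:
{"fn": "play_rows", "kwargs": {"translation": [[0, 0, -0.001], [0, 0, 0], [0, 0, 0], [0, 0, 0], [0, 0, 0], [0, 0, -0.01], [0, 0, -0.03], [0, 0, -0.03], [0, 0, -0.03], [0, 0, 0], [0, 0, 0]], "delta_rot": [[0, 0, 0], [0, 0, 0], [0, 0, 0], [0, 0, 0], [0, 0, 0], [0, 0, 0], [0, 0, 0], [0, 0, 0], [0, 0, 0], [0, 0, 0], [0, 0, 0]], "grip": [-1, 1, 1, 1, 1, 1, 1, 1, 1, 1, 1]}}

```text
clock: 16.8
tool_pos: [0.4004, 0.3445, 0.1808]
eef_rot: [0.035, 0.999, -0.0, -0.0]
contact_force: [0.5, -0.6, -0.7]
opening: 1.0
finger_force: 0.0
```

```bash
python3 -c "
from h import *
fit('wrist','pressure_pad',[.401,.345],.005,snap=True)
fit('wrist','small_dish',[.4014,.3438],0,occ=['pressure_pad'])
r.snapshot('top')
fit('top','pressure_pad',[.401,.345],.005)
fit('top','housing',[.596,-.047],.014,occ=['insert'])
fit('top','insert',[.513,-.047],.014,-.1)
fit('top','carrier_plate',[.555,-.047],.0,-.05,occ=['insert','housing'])
go(.596,-.047,.13,86)
"
```

```text
wrist pressure_pad xy [0.4001 0.3441] yaw deg None iou 0.928 conf 0.82
small_dish none
pressure_pad none
top housing xy [ 0.5975 -0.0481] yaw deg None iou 0.95 conf 0.56
top insert xy [ 0.5149 -0.0464] yaw deg -5.9 iou 0.94 conf 0.68
top carrier_plate xy [ 0.5579 -0.047 ] yaw deg -3.7 iou 0.696 conf 0.81
clock 17.35 tcp [0.4005 0.3449 0.1809] head 85.94 tilt [-0.0001 -0.0001] q7 0.36
 world delta [ 0.1955 -0.3919 -0.0059] tool delta [-0.2227 -0.3771  0.0059] tool rz -0.06 delta after turn [-0.2223 -0.3773  0.0059]
```

Emit:
{"fn": "play_rows", "kwargs": {"translation": [[-0.0159, -0.027, 0], [-0.0159, -0.027, 0], [-0.0159, -0.027, 0], [-0.0159, -0.027, 0], [-0.0159, -0.027, 0], [-0.0159, -0.027, 0], [-0.0159, -0.027, 0], [-0.0159, -0.027, 0], [-0.0159, -0.027, 0], [-0.0159, -0.027, 0], [-0.0159, -0.027, 0], [-0.0159, -0.027, 0], [-0.0159, -0.027, 0], [-0.0159, -0.027, 0], [0, 0, 0], [0, 0, 0], [0, 0, 0]], "delta_rot": [[0, 0, 0], [0, 0, 0], [0, 0, 0], [0, 0, 0], [0, 0, 0], [0, 0, 0], [0, 0, 0], [0, 0, 0], [0, 0, 0], [0, 0, 0], [0, 0, 0], [0, 0, 0], [0, 0, 0], [0, 0, 0], [0, 0, 0], [0, 0, 0], [0, 0, 0]], "grip": [1, 1, 1, 1, 1, 1, 1, 1, 1, 1, 1, 1, 1, 1, 1, 1, 1]}}

```text
clock: 19.48
tool_pos: [0.5954, -0.0462, 0.1811]
eef_rot: [0.034, 0.999, 0.001, -0.0]
contact_force: [0.1, -1.0, 1.5]
opening: 1.001
finger_force: 0.0
```

```bash
python3 -c "
from h import *
fit('wrist','housing',[.596,-.047],.014,snap=True)
fit('wrist','insert',[.513,-.047],.014,-.1)
go(.596,-.047,.044,86)
"
```

```text
wrist housing xy [ 0.5955 -0.0481] yaw deg None iou 0.966 conf 0.97
wrist insert xy [ 0.5127 -0.0471] yaw deg -6.2 iou 0.978 conf 0.71
clock 19.62 tcp [ 0.5956 -0.0469  0.1811] head 86.03 tilt [-0.0002  0.0004] q7 1.07
 world delta [ 0.0004 -0.0001 -0.0921] tool delta [-0.0004 -0.0001  0.0921] tool rz 0.03 delta after turn [-0.0004 -0.0001  0.0921]
```

Emit:
{"fn": "play_rows", "kwargs": {"translation": [[0, -0.0005, 0.025], [0, 0, 0.03], [0, 0, 0.025], [0, 0, 0.0115], [0, 0, 0], [0, 0, 0], [0, 0, 0], [0, 0, 0], [0, 0, 0], [0, 0, 0], [0, 0, 0], [0, 0, 0], [0, 0, 0], [0, 0, 0]], "delta_rot": [[0, 0, 0], [0, 0, 0], [0, 0, 0], [0, 0, 0], [0, 0, 0], [0, 0, 0], [0, 0, 0], [0, 0, 0], [0, 0, 0], [0, 0, 0], [0, 0, 0], [0, 0, 0], [0, 0, 0], [0, 0, 0]], "grip": [1, 1, 1, 1, -1, -1, -1, -1, -1, -1, -1, -1, -1, -1]}}

```text
clock: 21.38
tool_pos: [0.596, -0.0483, 0.0898]
eef_rot: [0.035, 0.999, 0.0, 0.0]
contact_force: [-0.2, 1.4, 5.7]
opening: 0.437
finger_force: 40.0
```

Emit:
{"fn": "play_rows", "kwargs": {"translation": [[0, 0, -0.004], [0, 0, -0.008], [0, 0, -0.02], [0, 0, -0.03], [0, 0, -0.03], [0, 0, 0], [0, 0, 0]], "delta_rot": [[0, 0, 0], [0, 0, 0], [0, 0, 0], [0, 0, 0], [0, 0, 0], [0, 0, 0], [0, 0, 0]], "grip": [-1, -1, -1, -1, -1, -1, -1]}}

```text
clock: 22.25
tool_pos: [0.5954, -0.0487, 0.1813]
eef_rot: [0.035, 0.999, -0.0, -0.0]
contact_force: [-1.0, -0.9, -2.1]
opening: 0.436
finger_force: 40.0
```

```bash
python3 -c "
from h import *
p=r.get_state()['tool_pos']
fit('wrist','housing',[.596,-.047],p[2]-.0758,snap=True)
go(.4395,-.343,.0358,86)
"
```

```text
wrist housing xy [ 0.5947 -0.0491] yaw deg None iou 0.853 conf 0.76
clock 22.35 tcp [ 0.595  -0.0486  0.1805] head 85.94 tilt [-0.0022 -0.0002] q7 1.07
 world delta [-0.1555 -0.2944 -0.0997] tool delta [ 0.1341 -0.3047  0.1001] tool rz -0.06 delta after turn [ 0.1344 -0.3045  0.1001]
```

Emit:
{"fn": "play_rows", "kwargs": {"translation": [[0.0061, -0.0139, 0], [0.0122, -0.0277, 0], [0.0122, -0.0277, 0], [0.0122, -0.0277, 0], [0.0122, -0.0277, 0], [0.0122, -0.0277, 0], [0.0122, -0.0277, 0], [0.0122, -0.0277, 0], [0.0122, -0.0277, 0], [0.0122, -0.0277, 0], [0.0122, -0.0277, 0], [0.0061, -0.0139, 0.02], [0, 0, 0.02], [0, 0, 0], [0, 0, 0]], "delta_rot": [[0, 0, 0], [0, 0, 0], [0, 0, 0], [0, 0, 0], [0, 0, 0], [0, 0, 0], [0, 0, 0], [0, 0, 0], [0, 0, 0], [0, 0, 0], [0, 0, 0], [0, 0, 0], [0, 0, 0], [0, 0, 0], [0, 0, 0]], "grip": [-1, -1, -1, -1, -1, -1, -1, -1, -1, -1, -1, -1, -1, -1, -1]}}

```text
clock: 24.22
tool_pos: [0.4407, -0.3423, 0.1412]
eef_rot: [0.035, 0.999, 0.0, -0.0]
contact_force: [-0.1, -1.1, -0.9]
opening: 0.435
finger_force: 40.0
```

```bash
python3 -c "
from h import *
p=r.get_state()['tool_pos']
fit('wrist','housing',p[:2],p[2]-.0758,snap=True)
fit('wrist','large_dish',[.4395,-.343],0,occ=['housing'])
go(.4395,-.343,.0358,86)
"
```

```text
wrist housing xy [ 0.4408 -0.3429] yaw deg None iou 0.868 conf 0.75
wrist large_dish xy [ 0.4394 -0.344 ] yaw deg None iou 0.95 conf 0.76
clock 24.43 tcp [ 0.4408 -0.3429  0.142 ] head 85.97 tilt [ 0.001  -0.0004] q7 1.5
 world delta [-0.0013 -0.0001 -0.0612] tool delta [ 0.0014 -0.0002  0.0612] tool rz -0.03 delta after turn [ 0.0014 -0.0002  0.0612]
```

Emit:
{"fn": "play_rows", "kwargs": {"translation": [[0.0014, 0, 0.02], [0, 0, 0.02], [0, 0, 0.012], [0, 0, 0.005], [0, 0, 0.003], [0, 0, 0], [0, 0, 0.001]], "delta_rot": [[0, 0, 0], [0, 0, 0], [0, 0, 0], [0, 0, 0], [0, 0, 0], [0, 0, 0], [0, 0, 0]], "grip": [-1, -1, -1, -1, -1, -1, -1]}}

```text
clock: 25.3
tool_pos: [0.4392, -0.343, 0.0809]
eef_rot: [0.035, 0.999, -0.0, 0.0]
contact_force: [0.1, 0.9, -1.9]
opening: 0.436
finger_force: 40.0
```

Emit:
{"fn": "play_rows", "kwargs": {"translation": [[0, 0, 0.001], [0, 0, 0]], "delta_rot": [[0, 0, 0], [0, 0, 0]], "grip": [-1, -1]}}

```text
clock: 25.55
tool_pos: [0.4392, -0.343, 0.0807]
eef_rot: [0.036, 0.999, -0.0, 0.0]
contact_force: [-1.9, -0.0, 7.3]
opening: 0.438
finger_force: 40.0
```

Emit:
{"fn": "play_rows", "kwargs": {"translation": [[0, 0, 0], [0, 0, 0], [0, 0, 0], [0, 0, 0], [0, 0, -0.01], [0, 0, -0.03], [0, 0, -0.03], [0, 0, -0.03], [0, 0, 0], [0, 0, 0]], "delta_rot": [[0, 0, 0], [0, 0, 0], [0, 0, 0], [0, 0, 0], [0, 0, 0], [0, 0, 0], [0, 0, 0], [0, 0, 0], [0, 0, 0], [0, 0, 0]], "grip": [1, 1, 1, 1, 1, 1, 1, 1, 1, 1]}}

```text
clock: 26.8
tool_pos: [0.4385, -0.3429, 0.1792]
eef_rot: [0.036, 0.999, 0.0, -0.0]
contact_force: [0.4, 0.0, -0.2]
opening: 0.997
finger_force: 0.0
```

```bash
python3 -c "
from h import *
fit('wrist','housing',[.4395,-.343],.005,snap=True)
r.snapshot('top')
fit('top','insert',[.513,-.047],.014,-.1)
fit('top','carrier_plate',[.555,-.047],.0,-.05,occ=['insert'])
fit('top','pressure_pad',[.401,.345],.005)
go(.513,-.047,.13,84)
"
```

```text
wrist housing xy [ 0.4383 -0.3433] yaw deg None iou 0.972 conf 0.74
top insert xy [ 0.5146 -0.0462] yaw deg -6.7 iou 0.951 conf 0.96
top carrier_plate xy [ 0.5562 -0.0489] yaw deg -3.3 iou 0.828 conf 0.89
top pressure_pad xy [0.402  0.3466] yaw deg None iou 0.805 conf 0.68
clock 27.15 tcp [ 0.4388 -0.3427  0.1789] head 85.95 tilt [-0.0008  0.0007] q7 1.53
 world delta [ 0.0742  0.2957 -0.0039] tool delta [-0.0532  0.3002  0.0041] tool rz 1.95 delta after turn [-0.0429  0.3018  0.0041]
```

Emit:
{"fn": "play_rows", "kwargs": {"translation": [[0, 0, 0], [-0.0039, 0.0274, 0], [-0.0039, 0.0274, 0], [-0.0039, 0.0274, 0], [-0.0039, 0.0274, 0], [-0.0039, 0.0274, 0], [-0.0039, 0.0274, 0], [-0.0039, 0.0274, 0], [-0.0039, 0.0274, 0], [-0.0039, 0.0274, 0], [-0.0039, 0.0274, 0], [-0.0039, 0.0274, 0], [0, 0, 0], [0, 0, 0], [0, 0, 0]], "delta_rot": [[0, 0, 2.1], [0, 0, 0], [0, 0, 0], [0, 0, 0], [0, 0, 0], [0, 0, 0], [0, 0, 0], [0, 0, 0], [0, 0, 0], [0, 0, 0], [0, 0, 0], [0, 0, 0], [0, 0, 0], [0, 0, 0], [0, 0, 0]], "grip": [1, 1, 1, 1, 1, 1, 1, 1, 1, 1, 1, 1, 1, 1, 1]}}

```text
clock: 29.02
tool_pos: [0.5135, -0.0494, 0.1794]
eef_rot: [0.055, 0.998, -0.001, -0.0]
contact_force: [0.3, 0.5, 0.7]
opening: 1.001
finger_force: 0.0
```

```bash
python3 -c "
from h import *
fit('wrist','insert',[.513,-.047],.014,-.1,snap=True)
fit('wrist','carrier_plate',[.555,-.047],0,-.06,occ=['insert'])
go(.513,-.047,.045,83.8)
"
```

```text
wrist insert xy [ 0.5124 -0.0465] yaw deg -6.1 iou 0.977 conf 0.57
wrist carrier_plate xy [ 0.5544 -0.047 ] yaw deg -2.6 iou 0.939 conf 0.87
clock 29.23 tcp [ 0.5138 -0.0486  0.1795] head 83.76 tilt [-0.0001 -0.0002] q7 0.97
 world delta [-0.0008  0.0016 -0.0895] tool delta [0.001  0.0015 0.0895] tool rz -0.04 delta after turn [0.001  0.0015 0.0895]
```

Emit:
{"fn": "play_rows", "kwargs": {"translation": [[0.001, 0.0015, 0.025], [0, 0, 0.03], [0, 0, 0.025], [0, 0, 0.01], [0, 0, 0], [0, 0, 0], [0, 0, 0], [0, 0, 0], [0, 0, 0], [0, 0, 0], [0, 0, 0], [0, 0, 0], [0, 0, 0]], "delta_rot": [[0, 0, 0], [0, 0, 0], [0, 0, 0], [0, 0, 0], [0, 0, 0], [0, 0, 0], [0, 0, 0], [0, 0, 0], [0, 0, 0], [0, 0, 0], [0, 0, 0], [0, 0, 0], [0, 0, 0]], "grip": [1, 1, 1, 1, -1, -1, -1, -1, -1, -1, -1, -1, -1]}}

```text
clock: 30.85
tool_pos: [0.5134, -0.0462, 0.09]
eef_rot: [0.054, 0.999, -0.0, 0.0]
contact_force: [-1.0, -0.6, 5.3]
opening: 0.562
finger_force: 40.0
```

Emit:
{"fn": "play_rows", "kwargs": {"translation": [[0, 0, -0.004], [0, 0, -0.008], [0, 0, -0.02], [0, 0, -0.03], [0, 0, -0.03], [0, 0, 0], [0, 0, 0]], "delta_rot": [[0, 0, 0], [0, 0, 0], [0, 0, 0], [0, 0, 0], [0, 0, 0], [0, 0, 0], [0, 0, 0]], "grip": [-1, -1, -1, -1, -1, -1, -1]}}

```text
clock: 31.72
tool_pos: [0.5127, -0.0464, 0.181]
eef_rot: [0.054, 0.999, -0.0, -0.0]
contact_force: [-0.3, -0.6, -2.5]
opening: 0.565
finger_force: 40.0
```

```bash
python3 -c "
from h import *
p=r.get_state()['tool_pos']
fit('wrist','insert',p[:2],p[2]-.076,-.1,snap=True)
fit('wrist','carrier_plate',[.555,-.047],0,-.06,occ=['insert'])
go(.6253,.2727,.035,101.2)
"
```

```text
wrist insert xy [ 0.5117 -0.0468] yaw deg -5.6 iou 0.861 conf 0.96
wrist carrier_plate xy [ 0.5535 -0.046 ] yaw deg -1.7 iou 0.963 conf 0.95
clock 31.93 tcp [ 0.5126 -0.0461  0.1806] head 83.86 tilt [-0.002  0.   ] q7 0.96
 world delta [ 0.1127  0.3188 -0.1006] tool delta [-0.0781  0.3291  0.1003] tool rz -17.34 delta after turn [-0.1727  0.2908  0.1003]
```

Emit:
{"fn": "play_rows", "kwargs": {"translation": [[0, 0, 0], [0, 0, 0], [0, 0, 0], [-0.0072, 0.0121, 0], [-0.0144, 0.0242, 0], [-0.0144, 0.0242, 0], [-0.0144, 0.0242, 0], [-0.0144, 0.0242, 0], [-0.0144, 0.0242, 0], [-0.0144, 0.0242, 0], [-0.0144, 0.0242, 0], [-0.0144, 0.0242, 0], [-0.0144, 0.0242, 0], [-0.0144, 0.0242, 0], [-0.0144, 0.0242, 0], [-0.0072, 0.0121, 0.02], [0, 0, 0.02], [0, 0, 0], [0, 0, 0]], "delta_rot": [[0, 0, -5.8], [0, 0, -5.8], [0, 0, -5.7], [0, 0, 0], [0, 0, 0], [0, 0, 0], [0, 0, 0], [0, 0, 0], [0, 0, 0], [0, 0, 0], [0, 0, 0], [0, 0, 0], [0, 0, 0], [0, 0, 0], [0, 0, 0], [0, 0, 0], [0, 0, 0], [0, 0, 0], [0, 0, 0]], "grip": [-1, -1, -1, -1, -1, -1, -1, -1, -1, -1, -1, -1, -1, -1, -1, -1, -1, -1, -1]}}

```text
clock: 34.3
tool_pos: [0.6266, 0.2707, 0.1411]
eef_rot: [-0.096, 0.995, -0.001, -0.0]
contact_force: [0.5, -0.1, -0.5]
opening: 0.563
finger_force: 40.0
```

```bash
python3 -c "
from h import *
p=r.get_state()['tool_pos']
fit('wrist','insert',p[:2],p[2]-.076,.2,snap=True)
fit('wrist','square_tray',[.6253,.2727],0,.2,occ=['insert'])
go(.6253,.2727,.035,101.2)
"
```

```text
wrist insert xy [0.6273 0.2706] yaw deg 10.5 iou 0.863 conf 0.79
wrist square_tray xy [0.6256 0.2742] yaw deg 10.6 iou 0.963 conf 0.6
clock 34.5 tcp [0.627  0.2718 0.1423] head 101.09 tilt [0.0011 0.0005] q7 0.9
 world delta [-0.0017  0.0009 -0.0623] tool delta [0.0016 0.0012 0.0623] tool rz -0.11 delta after turn [0.0016 0.0012 0.0623]
```

Emit:
{"fn": "play_rows", "kwargs": {"translation": [[0.0015, 0.0015, 0.02], [0, 0, 0.02], [0, 0, 0.012], [0, 0, 0.005], [0, 0, 0.003], [0, 0, 0], [0, 0, 0.001]], "delta_rot": [[0, 0, 0], [0, 0, 0], [0, 0, 0], [0, 0, 0], [0, 0, 0], [0, 0, 0], [0, 0, 0]], "grip": [-1, -1, -1, -1, -1, -1, -1]}}

```text
clock: 35.38
tool_pos: [0.6252, 0.2735, 0.0812]
eef_rot: [-0.097, 0.995, 0.0, 0.001]
contact_force: [-0.0, -0.2, -2.2]
opening: 0.561
finger_force: 40.0
```

Emit:
{"fn": "play_rows", "kwargs": {"translation": [[0, 0, 0.001], [0, 0, 0]], "delta_rot": [[0, 0, 0], [0, 0, 0]], "grip": [-1, -1]}}

```text
clock: 35.62
tool_pos: [0.6251, 0.2734, 0.0801]
eef_rot: [-0.097, 0.995, 0.0, 0.0]
contact_force: [-1.0, -0.4, 2.3]
opening: 0.567
finger_force: 40.0
```

Emit:
{"fn": "play_rows", "kwargs": {"translation": [[0, 0, 0.0003], [0, 0, 0], [0, 0, 0], [0, 0, 0], [0, 0, 0], [0, 0, -0.02], [0, 0, -0.03], [0, 0, -0.03], [0, 0, -0.03], [0, 0, 0], [0, 0, 0]], "delta_rot": [[0, 0, 0], [0, 0, 0], [0, 0, 0], [0, 0, 0], [0, 0, 0], [0, 0, 0], [0, 0, 0], [0, 0, 0], [0, 0, 0], [0, 0, 0], [0, 0, 0]], "grip": [-1, 1, 1, 1, 1, 1, 1, 1, 1, 1, 1]}}

```text
clock: 37.0
tool_pos: [0.6246, 0.273, 0.1893]
eef_rot: [-0.097, 0.995, -0.0, -0.0]
contact_force: [-0.1, 0.4, -0.1]
opening: 1.0
finger_force: 0.0
```

```bash
python3 -c "
from h import *
fit('wrist','insert',[.6255,.273],.004,.2,snap=True)
r.snapshot('top')
fit('top','carrier_plate',[.555,-.047],.0,-.05)
fit('top','insert',[.6255,.273],.004,.2)
r.snapshot('scene')
fit('scene','carrier_plate',[.555,-.047],.0,-.05)
go(.554,-.047,.13,87)
"
```

```text
wrist insert xy [0.624  0.2728] yaw deg 11.5 iou 0.97 conf 0.64
top carrier_plate xy [ 0.5556 -0.0469] yaw deg -2.9 iou 0.968 conf 0.82
top insert xy [0.6255 0.273 ] yaw deg 11.5 iou 0.0 conf 0.64
scene carrier_plate xy [ 0.5537 -0.0468] yaw deg -2.2 iou 0.97 conf 0.8
clock 37.35 tcp [0.6245 0.2732 0.1885] head 101.15 tilt [-0.001  -0.0004] q7 0.92
 world delta [-0.0705 -0.3202 -0.0135] tool delta [ 0.1311 -0.3005  0.0137] tool rz 14.15 delta after turn [ 0.0537 -0.3234  0.0137]
```

Emit:
{"fn": "play_rows", "kwargs": {"translation": [[0, 0, 0], [0, 0, 0], [0.005, -0.0294, 0], [0.005, -0.0294, 0], [0.005, -0.0294, 0], [0.005, -0.0294, 0], [0.005, -0.0294, 0], [0.005, -0.0294, 0], [0.005, -0.0294, 0], [0.005, -0.0294, 0], [0.005, -0.0294, 0], [0.005, -0.0294, 0], [0.005, -0.0294, 0], [0, 0, 0], [0, 0, 0], [0, 0, 0]], "delta_rot": [[0, 0, 6.9], [0, 0, 6.8], [0, 0, 0], [0, 0, 0], [0, 0, 0], [0, 0, 0], [0, 0, 0], [0, 0, 0], [0, 0, 0], [0, 0, 0], [0, 0, 0], [0, 0, 0], [0, 0, 0], [0, 0, 0], [0, 0, 0], [0, 0, 0]], "grip": [1, 1, 1, 1, 1, 1, 1, 1, 1, 1, 1, 1, 1, 1, 1, 1]}}

```text
clock: 39.35
tool_pos: [0.5558, -0.0455, 0.1893]
eef_rot: [0.021, 1.0, 0.001, 0.0]
contact_force: [-0.3, 0.5, 0.2]
opening: 0.999
finger_force: 0.0
```

```bash
python3 -c "
from h import *
fit('wrist','carrier_plate',[.555,-.047],0,-.06,snap=True)
go(.554,-.047,.023,87.5)
"
```

```text
wrist carrier_plate xy [ 0.5536 -0.0476] yaw deg -2.8 iou 0.986 conf 0.77
clock 39.45 tcp [ 0.5557 -0.046   0.1893] head 87.55 tilt [0.0004 0.0008] q7 1.05
 world delta [-0.0017 -0.001  -0.1213] tool delta [ 0.0017 -0.0012  0.1213] tool rz 0.05 delta after turn [ 0.0017 -0.0012  0.1213]
```

Emit:
{"fn": "play_rows", "kwargs": {"translation": [[0.0015, -0.001, 0.03], [0, 0, 0.04], [0, 0, 0.03], [0, 0, 0.015], [0, 0, 0.006], [0, 0, 0], [0, 0, 0], [0, 0, 0], [0, 0, 0], [0, 0, 0], [0, 0, 0], [0, 0, 0], [0, 0, 0]], "delta_rot": [[0, 0, 0], [0, 0, 0], [0, 0, 0], [0, 0, 0], [0, 0, 0], [0, 0, 0], [0, 0, 0], [0, 0, 0], [0, 0, 0], [0, 0, 0], [0, 0, 0], [0, 0, 0], [0, 0, 0]], "grip": [1, 1, 1, 1, 1, 1, -1, -1, -1, -1, -1, -1, -1], "squeeze": 55}}

```text
clock: 41.08
tool_pos: [0.5542, -0.0477, 0.0687]
eef_rot: [0.022, 1.0, 0.0, 0.001]
contact_force: [0.3, 2.0, 5.5]
opening: 0.671
finger_force: 55.0
```

Emit:
{"fn": "play_rows", "kwargs": {"translation": [[0, 0, -0.004], [0, 0, -0.008], [0, 0, -0.02], [0, 0, -0.03], [0, 0, -0.03], [0, 0, 0], [0, 0, 0]], "delta_rot": [[0, 0, 0], [0, 0, 0], [0, 0, 0], [0, 0, 0], [0, 0, 0], [0, 0, 0], [0, 0, 0]], "grip": [-1, -1, -1, -1, -1, -1, -1]}}

```text
clock: 41.95
tool_pos: [0.5531, -0.0487, 0.1593]
eef_rot: [0.023, 1.0, -0.0, -0.001]
contact_force: [0.5, 1.1, -4.7]
opening: 0.671
finger_force: 55.0
```

```bash
python3 -c "
from h import *
p=r.get_state()['tool_pos']
cv2.imwrite('pics/w4.png',r.snapshot('wrist'))
fit('wrist','carrier_plate',p[:2],p[2]-.068,-.06)
go(.601,-.2675,.043,68.2)
"
```

```text
wrist carrier_plate xy [ 0.5526 -0.0491] yaw deg -3.0 iou 0.878 conf 0.65
clock 42.05 tcp [ 0.5529 -0.0485  0.1588] head 87.44 tilt [-0.0028 -0.0002] q7 1.02
 world delta [ 0.0481 -0.219  -0.0708] tool delta [-0.058  -0.2166  0.0708] tool rz 19.24 delta after turn [-0.1262 -0.1854  0.0708]
```

View pics/w4.png

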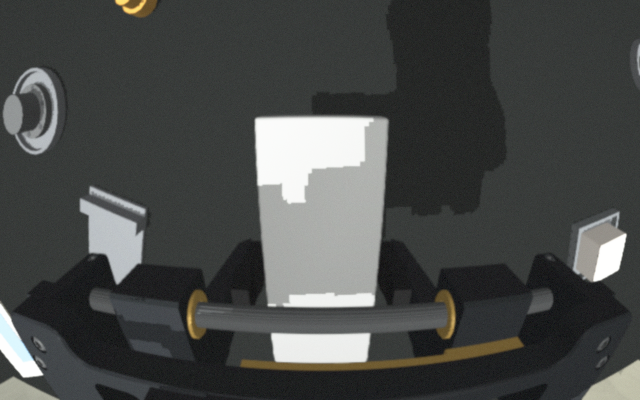

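The plate is held level and centred at (320,240). The housing (at (30,112)) and the insert (at (600,250)) are sitting in their places. Next I'll carry the plate to the rest.

Emit:
{"fn": "play_rows", "kwargs": {"translation": [[0, 0, 0], [0, 0, 0], [0, 0, 0], [0, 0, 0], [-0.007, -0.0103, 0], [-0.014, -0.0206, 0], [-0.014, -0.0206, 0], [-0.014, -0.0206, 0], [-0.014, -0.0206, 0], [-0.014, -0.0206, 0], [-0.014, -0.0206, 0], [-0.014, -0.0206, 0], [-0.014, -0.0206, 0], [-0.007, -0.0103, 0.02], [0, 0, 0], [0, 0, 0], [0, 0, 0]], "delta_rot": [[0, 0, 4.8], [0, 0, 4.8], [0, 0, 4.8], [0, 0, 4.8], [0, 0, 0], [0, 0, 0], [0, 0, 0], [0, 0, 0], [0, 0, 0], [0, 0, 0], [0, 0, 0], [0, 0, 0], [0, 0, 0], [0, 0, 0], [0, 0, 0], [0, 0, 0], [0, 0, 0]], "grip": [-1, -1, -1, -1, -1, -1, -1, -1, -1, -1, -1, -1, -1, -1, -1, -1, -1]}}

```text
clock: 44.18
tool_pos: [0.6025, -0.2656, 0.1404]
eef_rot: [0.188, 0.982, 0.001, 0.0]
contact_force: [-0.2, 1.2, -4.2]
opening: 0.67
finger_force: 55.0
```

```bash
python3 -c "
from h import *
p=r.get_state()['tool_pos']
fit('wrist','carrier_plate',p[:2],p[2]-.068,-.38,snap=True)
fit('wrist','rest',[.601,-.2675],0,-.38,occ=['carrier_plate'])
go(.601,-.2675,.043,68.2)
"
```

```text
wrist carrier_plate xy [ 0.6025 -0.2665] yaw deg -21.8 iou 0.879 conf 0.7
rest none
clock 44.33 tcp [ 0.6025 -0.2665  0.1406] head 68.3 tilt [0.0005 0.0001] q7 1.16
 world delta [-0.0015 -0.001  -0.0526] tool delta [ 0.001  -0.0015  0.0526] tool rz 0.1 delta after turn [ 0.001  -0.0015  0.0526]
```

Emit:
{"fn": "play_rows", "kwargs": {"translation": [[0.001, -0.0015, 0.02], [0, 0, 0.015], [0, 0, 0.01], [0, 0, 0.004], [0, 0, 0.002], [0, 0, 0], [0, 0, 0]], "delta_rot": [[0, 0, 0], [0, 0, 0], [0, 0, 0], [0, 0, 0], [0, 0, 0], [0, 0, 0], [0, 0, 0]], "grip": [-1, -1, -1, -1, -1, -1, -1]}}

```text
clock: 45.2
tool_pos: [0.601, -0.2683, 0.0897]
eef_rot: [0.189, 0.982, -0.0, 0.0]
contact_force: [0.5, 0.1, -5.1]
opening: 0.669
finger_force: 55.0
```

Emit:
{"fn": "play_rows", "kwargs": {"translation": [[0, 0, 0.001], [0, 0, 0]], "delta_rot": [[0, 0, 0], [0, 0, 0]], "grip": [-1, -1]}}

```text
clock: 45.45
tool_pos: [0.601, -0.2683, 0.0888]
eef_rot: [0.189, 0.982, -0.0, 0.0]
contact_force: [-1.6, 0.4, -0.5]
opening: 0.671
finger_force: 55.0
```

Emit:
{"fn": "play_rows", "kwargs": {"translation": [[0, 0, 0.0005], [0, 0, 0], [0, 0, 0], [0, 0, 0], [0, 0, 0], [0, 0, 0], [0, 0, -0.02], [0, 0, -0.03], [0, 0, -0.04], [0, 0, -0.03], [0, 0, 0], [0, 0, 0]], "delta_rot": [[0, 0, 0], [0, 0, 0], [0, 0, 0], [0, 0, 0], [0, 0, 0], [0, 0, 0], [0, 0, 0], [0, 0, 0], [0, 0, 0], [0, 0, 0], [0, 0, 0], [0, 0, 0]], "grip": [-1, -1, 1, 1, 1, 1, 1, 1, 1, 1, 1, 1]}}

```text
clock: 46.95
tool_pos: [0.6002, -0.2682, 0.2077]
eef_rot: [0.189, 0.982, -0.0, -0.0]
contact_force: [-0.8, 1.1, -1.4]
opening: 0.997
finger_force: 0.0
```

```bash
python3 -c "
from h import *
fit('wrist','carrier_plate',[.601,-.268],.02,-.38,snap=True)
cv2.imwrite('pics/s5.png',r.snapshot('scene'))
fit('scene','carrier_plate',[.601,-.268],.02,-.38)
fit('scene','insert',[.6255,.273],.004,.2)
fit('scene','housing',[.4395,-.343],.005)
fit('scene','pressure_pad',[.401,.345],.005)
go(.6,-.267,.1,68)
"
```

```text
wrist carrier_plate xy [ 0.5997 -0.2689] yaw deg -21.9 iou 0.975 conf 0.8
scene carrier_plate xy [ 0.5999 -0.2691] yaw deg -21.7 iou 0.962 conf 0.81
scene insert xy [0.624  0.2726] yaw deg 9.9 iou 0.958 conf 0.66
scene housing xy [ 0.4395 -0.343 ] yaw deg None iou 0.0 conf 0.53
scene pressure_pad xy [0.401 0.345] yaw deg None iou 0.0 conf 0.48
clock 47.3 tcp [ 0.6005 -0.2681  0.207 ] head 68.24 tilt [-0.001   0.0005] q7 1.2
 world delta [-0.0005  0.0011 -0.062 ] tool delta [0.0008 0.0008 0.062 ] tool rz 0.24 delta after turn [0.0008 0.0008 0.062 ]
```

View pics/s5.png

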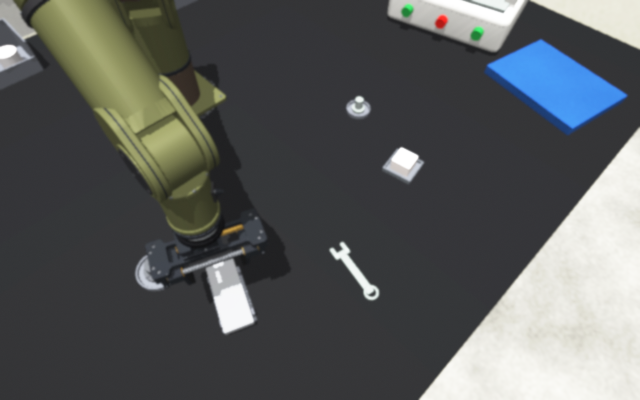

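The scene view shows the pad upright in the small dish (358,106), the insert in the tray (403,162), the plate on the rest (232,295) and the wrench where it was (355,270). The housing, which the gripper hides here, was checked from the wrist camera after it was released. The robot touches nothing.

```bash
python3 -c "
from plant import r
print(r.finish_job())"
```

```text
the job is handed in; nothing more can be done
None
```

I put all four pieces away upright, in the order asked, and handed the job in at about 47 s of the 101 s limit; the hand-in returned no verdict. My last camera fits put each piece within about 3 mm of its place. The first grasp on the pad closed too late and missed without disturbing the stack, and neither the coupling nor the wrench was touched.

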